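# Register a printing batten against the rail and the red stop

### The arm

A 7-joint arm with a two-finger parallel gripper is mounted at the origin on the work surface; the furniture and walls round the work are solid. World frame = base frame: x ahead of the robot, y to its left, z up, the work surface at z = 0. Lengths are in m, angles in degrees, forces in N, time in s.
With the tool pointing down it reaches from about 0.425 to 0.875 m from the base axis. Payload 8.4 kg.
Tool frame: the origin (TCP) lies midway between the tips of the shut fingers; the grasp point (between the pads) lies 19 mm behind it (ctrl.hold_point_z is the z of the grasp point in the tool frame, in m); z points along the fingers, y is the direction in which the jaws open and shut (so a half turn about z gives the same grasp; the last joint's range is limited). The gripper opens to 85 mm and grips with 20 to 120 N. Pads are 22 mm wide; open, the fingers measure 114 mm over their backs; the gripper's body (76 mm by 85 mm) begins 54 mm behind the grasp point. The pads swing forward as they close: fully open they stand 13 mm farther back than shut.
Start: joints at [69.03, 19.091, 2.286, 83.961, -0.768, 76.965, -3.352], TCP at [0.171, -0.627, 0.231] pointing down, gripper open.
Joint ranges: [-147.57, 147.57], [-21.85, 119.76], [-74.77, 79.35], [14.55, 137.4], [-85.83, 265.84], [4.83, 119.75], [-152.11, 152.11]. Speed limits (degrees/s): [127.2, 127.2, 159.86, 159.86, 180, 180, 180].

### API

Orientations are given as [roll, pitch, yaw] about the fixed x, y, z axes, in that order (R = Rz(yaw) Ry(pitch) Rx(roll)).
In Python, from cell import ctrl gives the robot as it stands. The module is installed in compiled form; this text tells all that it offers.
- The arm moves only by the tool arm_command, never from a script. Its argument "series" is one flat list of numbers, 7 for each row, row after row: the shift along the world's x, y, z in mm, then the turn, a rotation vector about the world's x, y, z in degrees, then the closure, from -1 (fully open) to 1 (shut), so that 0 is half open. A call has 1 to 20 rows; each row is the pose to reach, as a shift and turn from the pose commanded when the call began; what a row does not reach only later rows make up. A row lasts 1/10 s, in which the tool goes at most 50 mm and 8.59 degrees, less where a joint would pass 70% of its speed; a pose out of reach is approached as far as the arm can. A call with a gripper value outside its range is refused whole. The fingers move at their own pace and stop on an object; the grip force is fixed at half the most. Time passes only in rows, so rows that repeat a pose let the fingers close. It gives the time, the measured TCP pose, the force and the opening at its end, in the units of the state.
- ctrl.get_obs(): the state, without advancing time (a new reading comes with each control period).
- ctrl.get_image(name): name is "side" or "top" or "wrist"; returns a dict with "img" (480x640x3 uint8, blue, green, red), "mtx" (3x3 intrinsics, pixels), "R" (3x3) and "t" (3): a world point X has camera coordinates R X + t; the wrist camera has in their place "T_tool_cam" (4x4, takes a point from camera to tool coordinates, whose origin is the TCP and whose axes are the flange's). Camera axes: x right, y down, z forward; pixel columns grow to the right and rows downward; lengths in m; the calibration is good to about 2 mm. A picture is of the moment at which its call begins: read the wrist's pose just before it. There is no depth.
- ctrl.sign_off(): hands the job in, once; it reports no verdict.
The state is a dict: "clock": time; "q": joint angles; "joint_vel": joint speeds; "effort": joint torques, N m; "position": TCP position; "tool_rot": TCP orientation; "ft_force": force on the tool from outside, world axes, zero at the start; "wrist_torque": the same for the moment, N m; "grip_width": opening from 0.0 (shut) to 1.0 (fully open).
Only numpy, scipy, OpenCV 4.12 (cv2) and the standard library are available. Lean on these libraries where they do the work, as an engineer would, in place of code of your own. Each camera call takes 0.05 s, during which the arm holds its last target. There are 200 camera calls.

### The job

Get the carved brown printing batten registered for the red run: push it along the table with the fingertips until its long side lies flush against the wooden rail and its end is up against the red stop. Only push it, do not lift or tip it, leave the ink pots, roller and cutter where they are, and finish with the hand clear of everything.

Things in the scene. Friction and masses are not known exactly. Their poses are not given: they have to be found in the camera images.
- batten_mid (a point): Centre (half-way up, 24 mm above the table) of the carved brown wooden printing batten, a loose block 46 mm wide (its x), 242 mm long (its y) and 49 mm high, about 0.5 kg, lying on the table between the rail and the robot. Its sides are upright and nearly flat (true to about 1 mm), and either long side may be taken as the front.
- rail: Light wooden rail fixed to the table, 30 mm wide (its x), 540 mm long (its y), 25 mm high; origin at the centre of its underside. Its +x points away from the robot, so the face that the batten must meet is the plane 15 mm to -x of the origin.
- red_stop: Red plastic end stop fixed to the table, butted against the robot-side face of the rail near one end of it (the left or the right end, it varies). 56 mm along x, 30 mm along y, 28 mm high; origin at the centre of its underside, which lies 43 mm to -x and 250 mm to +y or -y of the rail's origin in the rail's axes; axes parallel to the rail's. The end of the batten meets its face 15 mm from the origin, on the side towards the middle of the rail.
- blue_stop: Blue plastic end stop, the same in shape, fixed near the other end of the rail. It is not used; at the start there is at least 60 mm between it and the near end of the batten.
- red_pot: Red ink pot with black lid, 44 mm across, 51 mm high, loose, standing behind the rail; origin at the centre of its underside. Leave alone.
- green_pot: Green ink pot with black lid, 44 mm across, 51 mm high, loose, standing behind the rail; origin at the centre of its underside. Leave alone.
- brayer: Ink roller with a red handle, 152 x 85 x 31 mm, lying loose on the right of the work; origin at the centre of its underside. Leave alone.
- cutter: Lino cutter with a wooden handle, 22 x 91 x 23 mm, lying loose on the left of the work; origin at the centre of its underside. Leave alone.
Things that resemble listed ones, but are neither listed nor needed, are in the scene too. Of the things that look like the red_stop, the middle-sized one is meant.

How it is judged:
By the outcome, as a careful person would: the job done as asked, in the order asked, and still so for the second after the job is handed in, with the robot touching nothing.
It also fails if it takes over 48 s, if anything falls off the work surface, if the arm or the gripper's body presses on something with over 40 N, if the wrist force passes 120 N, or if a joint passes its speed limit or range.

## Working session

There is one attempt and no reset: what is moved stays moved. The work goes in short steps, Python scripts to look and compute and a tool call to move; the robot and the scene stay as the last step left them, time stands still between calls to the robot, and variables do not carry over. Pictures are saved under pics/ and viewed, about 8 in all and at most 12, crops included, and the job is handed in when it is done.

Besides the shell and the picture viewer there is one more tool, called after ">>>" as name(argument=value, ...), one argument or row to a line, values as JSON. arm_command: Moves the arm, as the interface text tells. Its arguments: {"type":"object","properties":{"series":{"type":"array"}},"required":["series"]}

```bash
mkdir -p pics; cat > h.py <<'E'
import numpy as np, cv2
from cell import ctrl
def ray(c,uv,z):
    K,R,t=map(np.array,(c["mtx"],c["R"],c["t"])); t=t.ravel()
    uv=np.atleast_2d(np.array(uv,float)); o=-R.T@t
    d=(R.T@np.linalg.inv(K)@np.c_[uv,np.ones(len(uv))].T).T
    return o+d*((z-o[2])/d[:,2])[:,None]
def proj(c,X):
    K,R,t=map(np.array,(c["mtx"],c["R"],c["t"])); p=(K@(R@np.atleast_2d(X).T+t.reshape(3,1))).T
    return p[:,:2]/p[:,2:]
E
python3 - <<'E'
from h import *
o=ctrl.get_obs(); print(o["clock"],o["position"],o["tool_rot"],o["grip_width"])
for n in("top","side"):
    c=ctrl.get_image(n); cv2.imwrite(f"pics/{n}0.png",c["img"]); R=np.array(c["R"]);print(n,-R.T@np.array(c["t"]).ravel(),R[2])
E
```

```text
0.0 [ 0.17122934 -0.62655635  0.23040382] [-1.79904839e+02  5.58427671e-03  1.52851911e+01] 1.0041299639701913
top [0.48799839 0.02065695 1.4432295 ] [ 0.080861    0.00122337 -0.99672464]
side [0.11285538 0.77038179 0.68861724] [ 0.42964151 -0.68371615 -0.58986473]
```

View pics/top0.png

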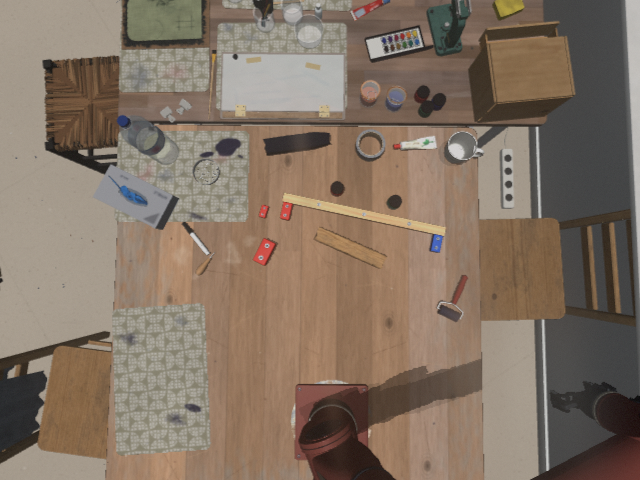

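View pics/side0.png

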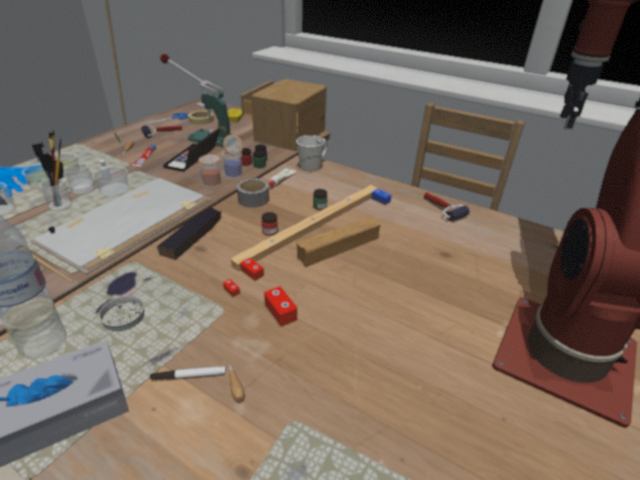

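Top view: the rail runs from (283,198) to (445,231). The red stop butted against it is at (286,211), its left end, with a small decoy at (263,211) and a large one at (264,251). The blue stop is at (437,242), and the batten runs from (317,234) to (383,262). Next I'll measure by colour.

```bash
python3 - <<'E'
from h import *
c=ctrl.get_image("top"); im=c["img"]; hsv=cv2.cvtColor(im,cv2.COLOR_BGR2HSV)
for p in [(340,211),(400,222),(340,243),(365,255),(330,236),(340,265),(370,235),(300,240)]: print(p,hsv[p[1],p[0]])
def comps(m,z,name,amin=30):
    cs,_=cv2.findContours(m,cv2.RETR_EXTERNAL,cv2.CHAIN_APPROX_NONE)
    for k in cs:
        if cv2.contourArea(k)<amin: continue
        w=ray(c,k[:,0,:],z)[:,:2]; r=cv2.minAreaRect((w*1000).astype(np.float32))
        print(name,np.round(r[0],1),np.round(r[1],1),round(r[2],1),"px",k[:,0].mean(0).round())
roi=np.zeros(im.shape[:2],np.uint8); roi[180:300,220:470]=255
H,S,V=cv2.split(hsv)
red=((H<6)|(H>174))&(S>170)&(V>100); comps(red.astype(np.uint8)*255&roi,.028,"red",8)
blue=(H>100)&(H<130)&(S>130); comps(blue.astype(np.uint8)*255&roi,.028,"blue",8)
yel=(V>185)&(H>14)&(H<30)&(S>90); comps(yel.astype(np.uint8)*255&roi,.025,"rail")
bat=(S>135)&(H>10)&(H<25)&(V<190); comps(bat.astype(np.uint8)*255&roi,.049,"bat")
cr=im[180:300,230:470]; m=cv2.cvtColor((bat*255).astype(np.uint8)[180:300,230:470],cv2.COLOR_GRAY2BGR)
cv2.imwrite("pics/c1.png",cv2.resize(np.vstack([cr,m]),None,fx=2.5,fy=2.5,interpolation=cv2.INTER_CUBIC))
E
```

```text
(340, 211) [ 21  88 209]
(400, 222) [ 16 100 210]
(340, 243) [ 16 115 175]
(365, 255) [ 15 108 160]
(330, 236) [ 15 119 170]
(340, 265) [ 13 100 146]
(370, 235) [ 13  98 143]
(300, 240) [ 12  92 160]
red [529.6 204.2] [ 5.8 74.6] 66.7 px [269. 253.]
red [557.5 228.2] [21.7 57.1] 38.8 px [263. 245.]
red [677.7 151.2] [25.5 37.2] 79.0 px [285. 207.]
blue [ 568.3 -334.4] [26.5 53.5] 78.1 px [436. 243.]
rail [ 648.9 -158.8] [415.1  27.6] 78.3 px [382. 218.]
```

View pics/c1.png

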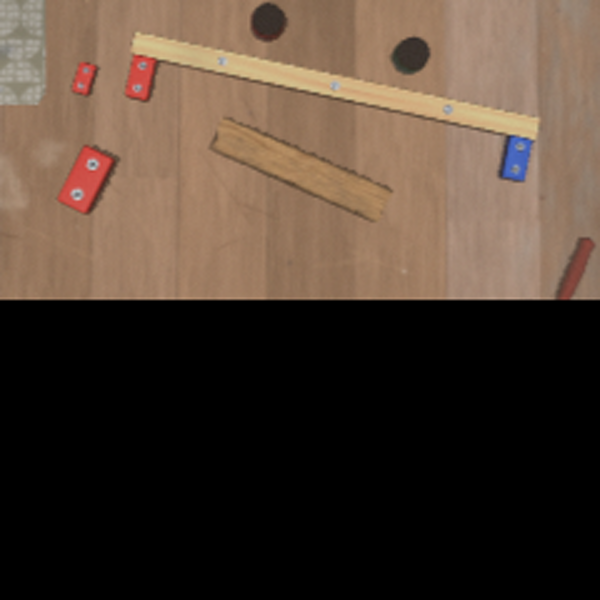

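The rail yaw is about -11.7° and the batten's about -23°, with its right end farther from the rail. The batten mask was empty, so I'll refit it with a looser threshold.

```bash
cat >> h.py <<'E'
def fit(c,roi,cond,z,amin=60):
    "largest blob in roi (x0,y0,x1,y1) -> minAreaRect in mm on plane z"
    x0,y0,x1,y1=roi; im=cv2.resize(c["img"][y0:y1,x0:x1],None,fx=4,fy=4,interpolation=cv2.INTER_CUBIC)
    hsv=cv2.GaussianBlur(cv2.cvtColor(im,cv2.COLOR_BGR2HSV),(5,5),0).astype(int)
    m=cond(*cv2.split(hsv.astype(np.uint8))).astype(np.uint8)*255
    m=cv2.morphologyEx(cv2.morphologyEx(m,cv2.MORPH_CLOSE,np.ones((9,9))),cv2.MORPH_OPEN,np.ones((9,9)))
    k=max(cv2.findContours(m,cv2.RETR_EXTERNAL,cv2.CHAIN_APPROX_NONE)[0],key=cv2.contourArea)
    px=(k[:,0,:]+.5)/4-.5+[x0,y0]; w=ray(c,px,z)[:,:2]*1000
    return cv2.minAreaRect(w.astype(np.float32)),m
E
python3 - <<'E'
from h import *
c=ctrl.get_image("top")
R={}
for n,roi,cond,z in [("rail",(275,188,450,240),lambda H,S,V:V>187,.025),
  ("bat",(305,222,395,275),lambda H,S,V:(H>=14)&(S>103),.049),
  ("red",(276,198,298,224),lambda H,S,V:((H<8)|(H>172))&(S>150),.028),
  ("blue",(424,228,450,258),lambda H,S,V:(H>100)&(H<130)&(S>110),.028)]:
    r,m=fit(c,roi,cond,z); print(n,np.round(r[0],1),np.round(r[1],1),round(r[2],1)); print(np.round(cv2.boxPoints(r)).tolist()); R[n]=m
cv2.imwrite("pics/m.png",np.vstack([cv2.copyMakeBorder(R["rail"],0,0,0,0,0),cv2.copyMakeBorder(R["bat"],4,4,0,700-360,0)]))
s=ctrl.get_image("side"); cv2.imwrite("pics/s1.png",s["img"])
E
```

```text
rail [657.3 -98.9] [535.2  82.2] 83.5
[[586.0, -360.0], [668.0, -369.0], [729.0, 162.0], [647.0, 172.0]]
bat [551.1 -53.8] [238.1  51.3] 65.5
[[478.0, -152.0], [525.0, -173.0], [624.0, 44.0], [577.0, 65.0]]
red [669.4 152.4] [30.7 56.1] 78.3
[[639.0, 143.0], [694.0, 132.0], [700.0, 162.0], [645.0, 173.0]]
blue [ 568.2 -334.2] [28.8 53.9] 78.3
[[539.0, -343.0], [592.0, -354.0], [598.0, -326.0], [545.0, -315.0]]
```

View pics/m.png

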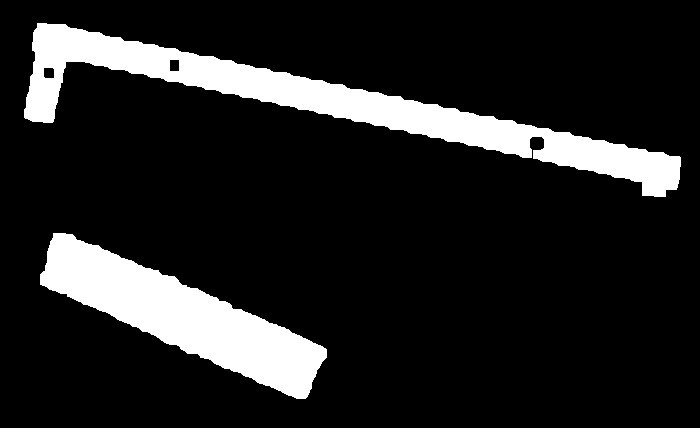

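The masks agree with the known sizes. The stops come out 497 mm apart against 500 mm true, and the rail origin is near (661,-100) with yaw -11.75°. The batten is centred at (551,-54) with yaw -24.5°, and its target is (647,20).

First I'll bring the open jaw in line with the rail and behind the batten. The two fingertips will then square it as they push.

>>> arm_command(
  series=[60,115,0,0,0,-5,-1,120,230,0,0,0,-10,-1,180,345,0,0,0,-16,-1,240,455,0,0,0,-21,-1,290,550,0,0,0,-25,-1,308,587,0,0,0,-27,-1,308,587,0,0,0,-27,-1,308,587,0,0,0,-27,-1,308,587,0,0,0,-27,-1,308,587,0,0,0,-27,-1,308,587,0,0,0,-27,-1,308,587,0,0,0,-27,-1,308,587,0,0,0,-27,-1,308,587,0,0,0,-27,-1,308,587,0,0,0,-27,-1,308,587,0,0,0,-27,-1,308,587,0,0,0,-27,-1],
)

```text
clock: 1.95
position: [0.4788, -0.0418, 0.2312]
tool_rot: [180.0, 0.0, -11.9]
ft_force: [0.2, 0.1, 0.3]
grip_width: 0.996
```

```bash
cat >> h.py <<'E'
from scipy.spatial.transform import Rotation as Ro
def wrist():
    o=ctrl.get_obs(); c=ctrl.get_image("wrist"); T=np.eye(4)
    T[:3,:3]=Ro.from_euler("xyz",o["tool_rot"],degrees=True).as_matrix(); T[:3,3]=o["position"]
    W=np.linalg.inv(T@np.array(c["T_tool_cam"])); c=dict(c); c["R"]=W[:3,:3]; c["t"]=W[:3,3]; return c
def un(p):  # world mm -> (u,n) rail frame
    d=np.atleast_2d(p)[:,:2]-[660.9,-99.6]; a=np.radians(11.75); u=[np.sin(a),np.cos(a)]; n=[np.cos(a),-np.sin(a)]
    return np.c_[d@u,d@n]
E
python3 - <<'E'
from h import *
c=wrist(); cv2.imwrite("pics/w1.png",c["img"])
P=proj(c,[[.6243,-.0554,0.049],[.6468,.0197,.049],[.551,-.054,.049],[.6694,.1524,.028]]); print(P.round())
E
```

```text
[[298.  23.]
 [194.  14.]
 [317. 123.]
 [ 34.  29.]]
```

View pics/w1.png

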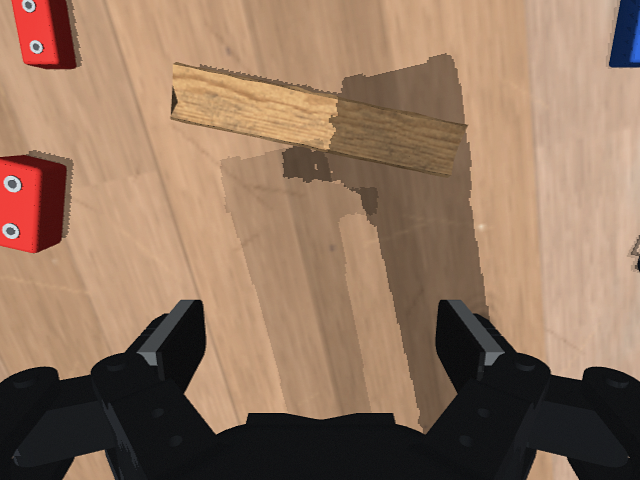

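Wrist view: the batten's top face runs from (175,64) to (450,175). Its centre is at about (318,118) and I predicted (317,123), so the top-camera measurement holds. Now down behind it.

>>> arm_command(
  series=[0,0,-45,0,0,0,-1,0,0,-90,0,0,0,-1,0,0,-135,0,0,0,-1,0,0,-180,0,0,0,-1,0,0,-210,0,0,0,-1,0,0,-222,0,0,0,-1,0,0,-229,0,0,0,-1,0,0,-229,0,0,0,-1,0,0,-229,0,0,0,-1],
)

```text
clock: 2.9
position: [0.4805, -0.0403, 0.0037]
tool_rot: [180.0, -0.1, -11.7]
ft_force: [0.0, -0.9, -0.0]
grip_width: 1.003
```

>>> arm_command(
  series=[10,-2,0,0,0,0,-1,18,-4,0,0,0,0,-1,26,-5,0,0,0,0,-1,34,-7,0,0,0,0,-1,42,-9,0,0,0,0,-1,50,-10,0,0,0,0,-1,57,-12,0,0,0,0,-1,64,-13,0,0,0,0,-1,71,-15,0,0,0,0,-1,78,-16,0,0,0,0,-1,84,-17,0,0,0,0,-1,90,-19,0,0,0,0,-1,94,-20,0,0,0,0,-1,96,-20,0,0,0,0,-1,96,-20,0,0,0,0,-1],
)

```text
clock: 4.4
position: [0.5746, -0.0599, 0.0018]
tool_rot: [180.0, 0.2, -11.7]
ft_force: [-5.3, 1.2, 1.9]
grip_width: 1.0
```

```bash
cat >> h.py <<'E'
def top(roi=(260,180,460,300),name=None):
    c=ctrl.get_image("top")
    if name: x0,y0,x1,y1=roi; cv2.imwrite(name,cv2.resize(c["img"][y0:y1,x0:x1],None,fx=4,fy=4,interpolation=cv2.INTER_CUBIC))
    return c
E
python3 - <<'E'
from h import *
c=top(name="pics/t2.png"); w=wrist(); cv2.imwrite("pics/w2.png",w["img"])
a=cv2.imread("pics/t2.png"); cv2.imwrite("pics/j2.png",np.hstack([cv2.resize(a,(400,240)),cv2.resize(w["img"],(320,240))]))
print(un(np.array(ctrl.get_obs()["position"])*1000))
E
```

```text
[[ 21.23676266 -92.54383245]]
```

View pics/j2.png

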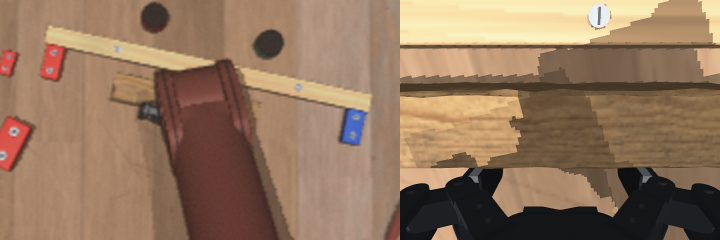

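Wrist view: the batten is now parallel to the rail, with a visible gap between them (rail edge near row 90, batten far edge near row 170). Next I'll convert the gap and the left end to rail coordinates.

```bash
python3 - <<'E'
from h import *
w=wrist()
g=cv2.cvtColor(w["img"],cv2.COLOR_BGR2GRAY)
for x in (100,320,420,600): print(x, g[70:190:6,x])
print("rail",un(ray(w,[[100,90],[320,90],[600,90]],.025)*1000).round(1).tolist())
print("bat far",un(ray(w,[[20,172],[320,175],[600,180]],.049)*1000).round(1).tolist())
print("bat near",un(ray(w,[[20,334],[320,335],[600,335]],.049)*1000).round(1).tolist())
c=top(); print("left end",un(ray(c,[[316,217],[314.5,229]],.049)*1000).round(1).tolist())
E
```

```text
100 [240 233 233 199  83 184 183 184 184 186 188 185 183 179 105 106  52  58
  57  86]
320 [237 239 238 192  68 105 105 105 106 107 107  84  86  86  87  86  87  53
  86  79]
420 [158 165 161 129  68  99 100 100  99 100 100 100 100  99  98  99  54  57
  60  90]
600 [150 152 152 112  70 183 183 183 185 136 136 137 115 115 115 114  50  56
  85  97]
rail [[85.1, -13.1], [22.1, -13.2], [-58.2, -13.3]]
bat far [[94.5, -33.9], [22.2, -34.7], [-46.0, -36.0]]
bat near [[103.7, -77.5], [22.2, -78.0], [-54.2, -78.1]]
left end [[147.6, -45.1], [144.1, -83.7]]
```

The gap is about 21 mm, and the left end at u≈147 has 88 mm to go to the stop face at 235. I'll push to within about 5 mm of the rail, back off, lift, shut the fingers and go over to the right end.

>>> arm_command(
  series=[6,-1,0,0,0,0,-1,12,-2,0,0,0,0,-1,16,-3,0,0,0,0,-1,16,-3,0,0,0,0,-1,4,-1,0,0,0,0,-1,-14,3,0,0,0,0,-1,-14,3,0,0,0,0,-1,-14,3,40,0,0,0,-1,-14,3,80,0,0,0,0,-14,3,100,0,0,0,1,0,-40,100,0,0,0,1,10,-85,100,0,0,0,1,15,-130,100,0,0,0,1,18,-163,100,0,0,0,1,18,-163,100,0,0,0,1,18,-163,100,0,0,0,1],
)

```text
clock: 6.2
position: [0.5939, -0.224, 0.1024]
tool_rot: [-180.0, -0.1, -11.8]
ft_force: [1.0, -0.3, -0.7]
grip_width: 0.0
```

```bash
python3 - <<'E'
from h import *
w=wrist(); cv2.imwrite("pics/w3.png",w["img"]); print(un(np.array(ctrl.get_obs()["position"])*1000))
E
```

```text
[[-133.87266691  -40.42965522]]
```

View pics/w3.png

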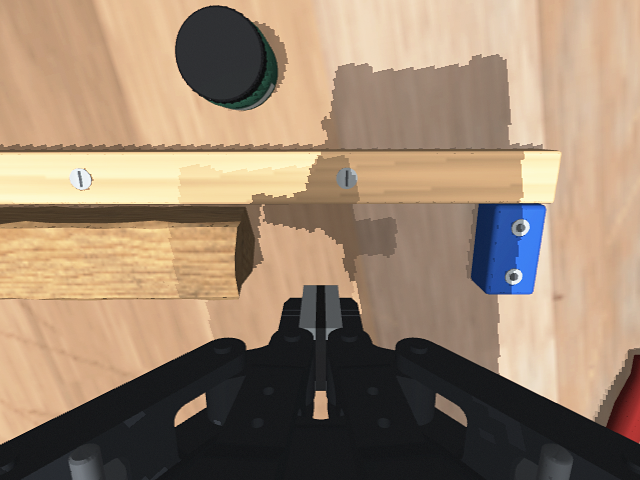

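Wrist view: the batten's right end face is at about column 240, with top corners near (236,222) and (240,297). The blue stop is well off to the right at column 475 and up.

```bash
python3 - <<'E'
from h import *
w=wrist()
print("end top",un(ray(w,[[236,224],[240,297]],.049)*1000).round(1).tolist(),"end foot",un(ray(w,[[258,265]],0)*1000).round(1).tolist())
print("far",un(ray(w,[[10,224],[200,224]],.049)*1000).round(1).tolist(),"near",un(ray(w,[[10,298],[200,297]],.049)*1000).round(1).tolist())
print("rail",un(ray(w,[[10,205],[450,205]],.025)*1000).round(1).tolist())
E
```

```text
end top [[-89.5, -19.0], [-89.3, -59.9]] end foot [[-91.6, -58.8]]
far [[27.4, -18.8], [-70.9, -18.9]] near [[36.3, -60.3], [-67.4, -59.9]]
rail [[44.6, -13.4], [-207.6, -13.6]]
```

The gap is about 5 mm and the end is at u≈-91, centred on n≈-40. The TCP is at (-134,-40), so I'll go down and push along u.

>>> arm_command(
  series=[0,0,-40,0,0,0,1,0,0,-75,0,0,0,1,0,0,-90,0,0,0,1,0,0,-92,0,0,0,1,2,10,-92,0,0,0,1,4,18,-92,0,0,0,1,5,26,-92,0,0,0,1,7,34,-92,0,0,0,1,9,42,-92,0,0,0,1,10,50,-92,0,0,0,1,12,58,-92,0,0,0,1,14,66,-92,0,0,0,1,15,74,-92,0,0,0,1,17,82,-92,0,0,0,1,18,88,-92,0,0,0,1,19,92,-92,0,0,0,1,19,93,-92,0,0,0,1,19,93,-92,0,0,0,1],
)

```text
clock: 8.1
position: [0.6132, -0.1315, 0.0119]
tool_rot: [179.9, -0.2, -11.8]
ft_force: [-1.3, -5.4, 5.7]
grip_width: 0.003
```

```bash
python3 - <<'E'
from h import *
c=top((270,180,370,250),"pics/t4.png"); w=wrist(); print(un(np.array(ctrl.get_obs()["position"])*1000))
a=cv2.resize(cv2.imread("pics/t4.png"),None,fx=1,fy=1); cv2.imwrite("pics/j4.png",np.hstack([a,cv2.resize(w["img"],(373,280))]))
cv2.imwrite("pics/w4.png",w["img"])
E
```

```text
[[-40.97027117 -40.16062273]]
```

View pics/j4.png

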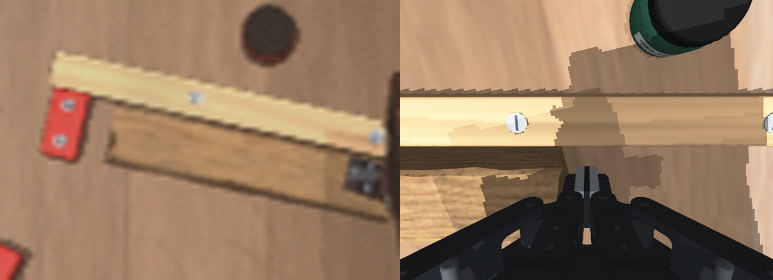

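Top crop: the batten lies parallel and close to the rail. Its left end is near crop (108,140), about 24 crop px short of the red stop's face at (84,125). I'll turn that into mm.

```bash
python3 - <<'E'
from h import *
c=top(); P=lambda L,z:un(ray(c,[[(x+.5)/4-.5+270,(y+.5)/4-.5+180] for x,y in L],z)*1000).round(1).tolist()
print("end",P([(113,110),(107,160)],.049),"stop",P([(89,95),(79,160)],.028),"far",P([(113,110),(380,163)],.049),"near",P([(107,160),(380,218)],.049),"railface",P([(92,94),(385,152)],.025))
E
```

```text
end [[211.1, -26.2], [207.1, -66.5]] stop [[234.8, -15.8], [231.2, -69.4]] far [[211.1, -26.2], [-6.5, -22.9]] near [[207.1, -66.5], [-15.5, -66.0]] railface [[232.9, -14.1], [-10.2, -10.3]]
```

About 24 mm remain to the stop. I'll push 18 mm more, then lift, open the jaw and go round to the near face for the squaring push.

>>> arm_command(
  series=[2,7,0,0,0,0,1,3,13,0,0,0,0,1,4,18,0,0,0,0,1,4,18,0,0,0,0,1,1,5,0,0,0,0,1,0,-2,0,0,0,0,1,0,-2,45,0,0,0,1,0,-2,90,0,0,0,0,-10,40,100,0,0,0,-1,-20,85,100,0,0,0,-1,-28,125,100,0,0,0,-1,-33,151,100,0,0,0,-1,-33,151,100,0,0,0,-1,-33,151,60,0,0,0,-1,-33,151,20,0,0,0,-1,-33,151,-2,0,0,0,-1,-33,151,-10,0,0,0,-1,-33,151,-10,0,0,0,-1],
)

```text
clock: 10.05
position: [0.5789, 0.0202, -0.0005]
tool_rot: [180.0, 0.1, -11.8]
ft_force: [-1.1, 1.3, 1.1]
grip_width: 0.997
```

>>> arm_command(
  series=[7,-1,0,0,0,0,-1,14,-3,0,0,0,0,-1,20,-4,0,0,0,0,-1,24,-5,0,0,0,0,-1,26,-5,0,0,0,0,-1,26,-5,0,0,0,0,-1],
)

```text
clock: 10.65
position: [0.6056, 0.0161, 0.0004]
tool_rot: [-180.0, -0.0, -11.7]
ft_force: [-0.1, -0.7, 0.8]
grip_width: 1.003
```

```bash
python3 - <<'E'
from h import *
print(un(np.array(ctrl.get_obs()["position"])*1000))
E
```

```text
[[101.99843781 -77.68891056]]
```

>>> arm_command(
  series=[2,0,0,0,0,0,-1,4,-1,0,0,0,0,-1,5,-1,0,0,0,0,-1,5,-1,0,0,0,0,-1],
)

```text
clock: 11.05
position: [0.609, 0.0155, 0.0001]
tool_rot: [180.0, 0.2, -11.7]
ft_force: [-6.5, 0.6, 5.1]
grip_width: 1.0
```

>>> arm_command(
  series=[1,0,0,0,0,0,-1,2,0,0,0,0,0,-1,3,0,0,0,0,0,-1,3,0,0,0,0,0,-1],
)

```text
clock: 11.45
position: [0.6118, 0.0152, 0.0001]
tool_rot: [179.9, 0.2, -11.7]
ft_force: [-7.5, 0.1, 5.3]
grip_width: 1.001
```

>>> arm_command(
  series=[1,0,0,0,0,0,-1,2,0,0,0,0,0,-1,2,0,0,0,0,0,-1],
)

```text
clock: 11.75
position: [0.6133, 0.0152, -0.0]
tool_rot: [179.9, 0.2, -11.7]
ft_force: [-9.2, 0.6, 6.4]
grip_width: 1.003
```

```bash
python3 - <<'E'
from h import *
w=wrist(); cv2.imwrite("pics/w5.png",w["img"]); print(un(np.array(ctrl.get_obs()["position"])*1000))
E
```

```text
[[102.66960482 -69.9038312 ]]
```

View pics/w5.png

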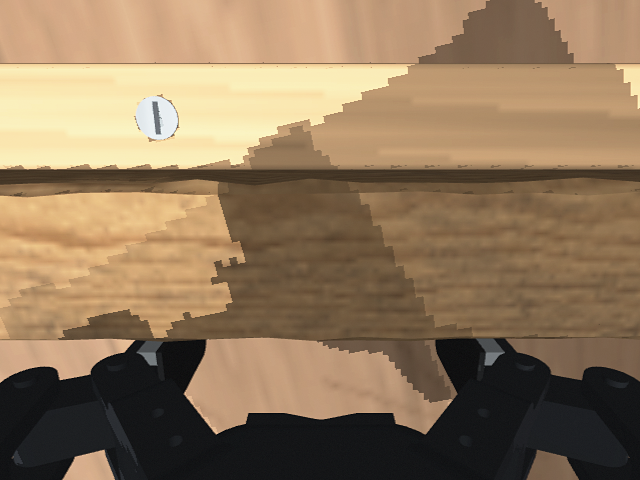

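```bash
python3 - <<'E'
from h import *
w=wrist(); R=np.array(w["R"]); print("cam",un(-R.T@w["t"]*1000),R[2])
q=lambda L,z:un(ray(w,L,z)*1000).round(1)[:,1].tolist()
print("rail",q([[50,169],[320,169],[600,169]],.025),"back",q([[50,65],[320,65],[600,65]],.025))
print("far",q([[50,194],[320,194],[600,194]],.049),q([[50,182],[320,182]],.049),q([[320,182]],.04),q([[320,182]],.025),"near",q([[50,338],[320,339],[600,338]],.049))
E
```

```text
cam [[103.86846652  -1.09754871]] [-0.26776101  0.0530292  -0.96202492]
rail [-12.7, -12.7, -12.8] back [15.8, 15.8, 15.8]
far [-16.2, -16.3, -16.4] [-13.3, -13.4] [-14.6] [-16.6] near [-54.9, -55.4, -55.3]
```

>>> arm_command(
  series=[1,0,0,0,0,0,-1,2,0,0,0,0,0,-1,2,0,0,0,0,0,-1],
)

```text
clock: 12.15
position: [0.6134, 0.0152, -0.0002]
tool_rot: [179.9, 0.4, -11.7]
ft_force: [-18.1, 0.7, 14.2]
grip_width: 1.002
```

>>> arm_command(
  series=[1,0,0,0,0,0,-1,2,0,0,0,0,0,-1,2,0,0,0,0,0,-1],
)

```text
clock: 12.45
position: [0.6133, 0.0152, -0.0004]
tool_rot: [179.8, 0.7, -11.7]
ft_force: [-27.9, 1.1, 21.2]
grip_width: 1.003
```

It's in contact: x stays at 0.6133 while the force rises to 28 N, so the long side is against the rail. I'll release and go to the right end again.

>>> arm_command(
  series=[-4,1,0,0,0,0,-1,-16,3,0,0,0,0,-1,-30,6,0,0,0,0,-1,-30,6,0,0,0,0,-1,-30,6,45,0,0,0,-1,-30,6,90,0,0,0,0,-25,-30,100,0,0,0,1,-15,-75,100,0,0,0,1,-8,-120,100,0,0,0,1,-2,-149,100,0,0,0,1,-2,-149,100,0,0,0,1,-2,-149,100,0,0,0,1],
)

```text
clock: 13.65
position: [0.6177, -0.1348, 0.1002]
tool_rot: [-180.0, -0.0, -11.8]
ft_force: [-0.4, 0.1, -0.5]
grip_width: 0.0
```

```bash
python3 - <<'E'
from h import *
print(un(np.array(ctrl.get_obs()["position"])*1000))
w=wrist(); c=top((270,180,370,250),"pics/t6.png"); a=cv2.imread("pics/t6.png"); cv2.imwrite("pics/j6.png",np.hstack([a,cv2.resize(w["img"],(373,280))]))
E
```

```text
[[-43.28818484 -35.10158902]]
```

View pics/j6.png

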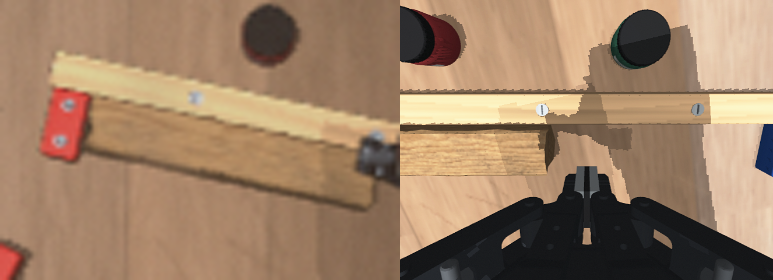

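The batten lies along the rail, with its left end about a pixel or two from the red stop. Now the end push.

>>> arm_command(
  series=[-2,0,-40,0,0,0,1,-2,0,-75,0,0,0,1,-2,0,-88,0,0,0,1,-2,0,-90,0,0,0,1,0,8,-90,0,0,0,1,1,14,-90,0,0,0,1,2,18,-90,0,0,0,1,2,20,-90,0,0,0,1,2,20,-90,0,0,0,1],
)

```text
clock: 14.65
position: [0.6198, -0.1137, 0.011]
tool_rot: [180.0, -0.1, -11.7]
ft_force: [-0.9, -0.4, -0.0]
grip_width: 0.0
```

>>> arm_command(
  series=[0,2,0,0,0,0,1,1,4,0,0,0,0,1,1,5,0,0,0,0,1,1,5,0,0,0,0,1],
)

```text
clock: 15.05
position: [0.6197, -0.1123, 0.0106]
tool_rot: [179.8, 0.0, -11.9]
ft_force: [-2.5, -7.0, 5.4]
grip_width: 0.0
```

>>> arm_command(
  series=[0,1,0,0,0,0,1,0,2,0,0,0,0,1,0,2,0,0,0,0,1],
)

```text
clock: 15.35
position: [0.62, -0.1104, 0.0106]
tool_rot: [179.8, -0.0, -11.9]
ft_force: [-1.5, -7.8, 2.4]
grip_width: -0.001
```

>>> arm_command(
  series=[0,1,0,0,0,0,1,0,2,0,0,0,0,1,0,2,0,0,0,0,1],
)

```text
clock: 15.65
position: [0.62, -0.1102, 0.0106]
tool_rot: [179.7, -0.0, -11.9]
ft_force: [-2.1, -12.9, 3.2]
grip_width: 0.003
```

>>> arm_command(
  series=[0,1,0,0,0,0,1,0,2,0,0,0,0,1,0,2,0,0,0,0,1],
)

```text
clock: 15.95
position: [0.6199, -0.1101, 0.0106]
tool_rot: [179.6, -0.1, -12.0]
ft_force: [-1.9, -17.2, 3.2]
grip_width: -0.001
```

>>> arm_command(
  series=[0,1,0,0,0,0,1,0,2,0,0,0,0,1,0,2,0,0,0,0,1],
)

```text
clock: 16.25
position: [0.6199, -0.11, 0.0107]
tool_rot: [179.5, -0.1, -12.1]
ft_force: [-0.5, -21.9, 1.9]
grip_width: -0.003
```

It's against the stop: y stays at -0.110 while the force builds to 22 N. I'll release, then give the near face a final two-finger press to take out any yaw from the end push.

>>> arm_command(
  series=[-1,-6,0,0,0,0,1,-4,-20,0,0,0,0,1,-5,-26,0,0,0,0,1,-5,-26,45,0,0,0,1,-5,-26,90,0,0,0,0,-12,15,100,0,0,0,-1,-20,60,100,0,0,0,-1,-30,105,100,0,0,0,-1,-35,137,100,0,0,0,-1,-35,137,100,0,0,0,-1,-35,137,60,0,0,0,-1,-35,137,20,0,0,0,-1,-35,137,-2,0,0,0,-1,-35,137,-9,0,0,0,-1,-35,137,-9,0,0,0,-1],
)

```text
clock: 17.75
position: [0.5849, 0.0357, 0.0006]
tool_rot: [180.0, 0.1, -11.7]
ft_force: [-0.3, 0.8, 0.7]
grip_width: 0.994
```

```bash
python3 - <<'E'
from h import *
o=ctrl.get_obs();print(un(np.array(o["position"])*1000),o["position"],o["ft_force"])
E
```

```text
[[ 116.96106432 -101.9780987 ]] [0.58487696 0.0356772  0.00064715] [-0.33238539  0.84003494  0.71499662]
```

Contact is expected at n≈-70, 32 mm on.

>>> arm_command(
  series=[8,-2,0,0,0,0,-1,16,-3,0,0,0,0,-1,23,-5,0,0,0,0,-1,27,-6,0,0,0,0,-1,29,-6,0,0,0,0,-1,30,-6,0,0,0,0,-1,31,-6,0,0,0,0,-1,31,-6,0,0,0,0,-1],
)

```text
clock: 18.55
position: [0.6161, 0.0302, 0.0012]
tool_rot: [180.0, 0.0, -11.7]
ft_force: [0.8, -0.2, -0.3]
grip_width: 0.996
```

>>> arm_command(
  series=[1,0,0,0,0,0,-1,2,0,0,0,0,0,-1,2,0,0,0,0,0,-1],
)

```text
clock: 18.85
position: [0.6163, 0.0302, 0.001]
tool_rot: [179.9, 0.2, -11.7]
ft_force: [-8.9, -1.3, 5.8]
grip_width: 0.997
```

>>> arm_command(
  series=[1,0,0,0,0,0,-1,2,0,0,0,0,0,-1,2,0,0,0,0,0,-1],
)

```text
clock: 19.15
position: [0.6164, 0.0303, 0.0008]
tool_rot: [179.9, 0.4, -11.7]
ft_force: [-18.5, -0.1, 12.8]
grip_width: 0.995
```

It's stiff at once at n=-70.0, the same as before, so it's still flush. I'll release and move clear, out of the top camera's view.

>>> arm_command(
  series=[-2,1,0,0,0,0,-1,-14,3,0,0,0,0,-1,-35,7,0,0,0,0,-1,-45,9,0,0,0,0,-1,-45,9,40,0,0,0,-1,-45,9,90,0,0,0,-1,-45,9,140,0,0,0,-1,-45,9,190,0,0,0,-1,-60,-40,220,0,0,0,-1,-80,-90,220,0,0,0,-1,-100,-140,220,0,0,0,-1,-120,-190,220,0,0,0,-1,-140,-240,220,0,0,0,-1,-160,-290,220,0,0,0,-1,-160,-330,220,0,0,0,-1,-160,-340,220,0,0,0,-1,-160,-340,220,0,0,0,-1],
)

```text
clock: 20.85
position: [0.4586, -0.3148, 0.2211]
tool_rot: [179.9, 0.0, -12.1]
ft_force: [-0.8, -0.2, -0.9]
grip_width: 1.0
```

```bash
python3 - <<'E'
from h import *
o=ctrl.get_obs(); print(o["clock"],o["position"],o["ft_force"])
c=top((265,180,455,270),"pics/t8.png"); s=ctrl.get_image("side")
r,m=fit(c,(291,205,375,255),lambda H,S,V:(H>=14)&(S>103)&(V<187),.049); print(np.round(r[0],1),np.round(r[1],1),round(r[2],1))
old=cv2.imread("pics/top0.png"); d=cv2.absdiff(old,c["img"]).max(2)
a=cv2.imread("pics/t8.png"); b=s["img"][160:330,190:480]
cv2.imwrite("pics/j8.png",np.vstack([cv2.resize(a,(608,288)),cv2.resize(b,(608,304))[:300]]))
for n,P in dict(red_pot=(337,188),green_pot=(394,201),brayer=(450,305),cutter=(204,263)).items(): print(n,d[P[1]-10:P[1]+10,P[0]-10:P[0]+10].mean().round(1))
E
```

```text
20.85 [ 0.45856262 -0.31480974  0.22114898] [-0.80533035 -0.22834411 -0.9274593 ]
[645.2  18.8] [237.1  49.4] 77.9
red_pot 7.4
green_pot 7.5
brayer 31.8
cutter 9.0
```

View pics/j8.png

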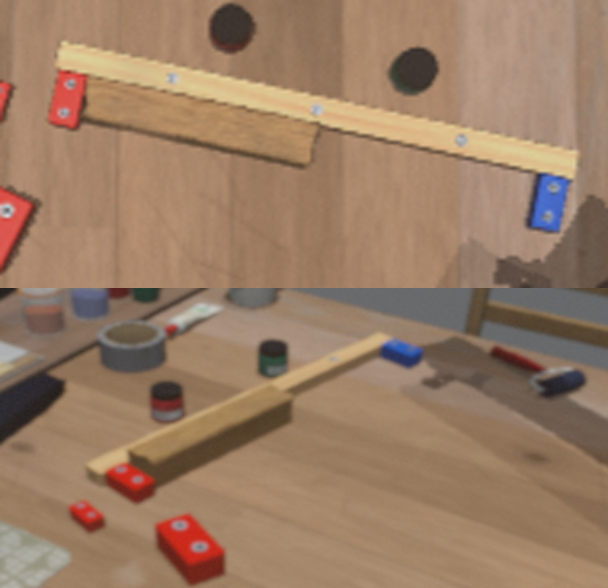

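The batten lies flush on the rail and butted on the red stop in both views. Measured centre is (645,19) against the target (647,20), and yaw is within 0.4°. The brayer's picture difference is the arm's shadow; in the side view it sits where it did. Handing in.

```bash
python3 -c "
from cell import ctrl
print(ctrl.sign_off())"
```

```text
the job is handed in; nothing more can be done
None
```

The batten is registered for the red run: its long side is flush along the wooden rail and its left end is up against the red stop. I handed the job in at about 21 s, inside the 48 s limit.

- **Pushing:** I squared it up and pushed it to the rail with two open fingertips, then pushed its right end to the stop with the fingers shut. A last two-finger press on the near face finished it. It was never gripped or lifted.
- **Contact checks:** both contacts were felt, because the tool stopped moving while the force rose: 28 N at the rail and 22 N at the stop. The last press met the rail at the same place as before, within 0.1 mm.
- **Position check:** the final pictures put the batten's centre at (645, 19) mm against a target of (647, 20), with its angle within 0.4°. That is inside the camera error, and no gap shows in the top or side view.
- **Other objects:** the two pots and the cutter showed no change in the top picture. The brayer did show a change there, which I put down to the arm's shadow lying over it, since the side view shows it where it was.
- **At hand-in:** the hand was 0.22 m up with its force reading near zero, touching nothing.
- **Disagreement:** the wrist camera showed the rail and batten a few mm narrower than their given sizes. I went by the contact checks rather than that view for the final fit.

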